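# Load a test cartridge on the sprung stage

## Task

Lift the white test cartridge out of its storage dock and stand it upright on the open bench to change your grip (the dock leaves only its long sides free, the sprung stage only its ends). Then take it again and set it upright between the two cheeks of the sprung stage, and push it down and hold it there for about a second until both side catches have closed over its flanges, so that it stays down when you let go. Leave the sample cup, the tape roll and the marker pen where they are.

Things in the scene. Friction and masses are not known exactly. Their poses are not given: they have to be found in the camera images.
- cartridge_mid (a point): centre, 17 mm above the underside, of the loose white test cartridge, about 80 g: upright block 56 (its x) x 26 (its y) x 34 mm high (its z), with a 5 mm thick foot flange that sticks out 7 mm along the middle 40 mm of each long side (40 mm over both flanges). Flat top with grey window. Starts upright in the dock; either way round serves. Fingers on its long sides stop above the flanges
- dock: fixed grey storage dock, origin at its underside. Base 80 (x) x 62 (y) mm, floor 8 mm above the bench; at each end (x) a wall 44 mm high, inner face 31 mm from the centre, so the cartridge's ends cannot be gripped there; along the sides (y) only lips 3 mm high. The cartridge stands at its centre, long axis along the dock's x, and lifts straight up
- stage: fixed sprung stage, origin at its underside, z up. Base 110 (x) x 88 (y) x 10 mm. Two aluminium cheeks along x, 58 mm long, inner faces 21.5 mm either side of centre, 63 mm high plus flared tops to 69 mm: no room there for fingers; both ends (x) are open. Ribs at the cheek ends, 57 mm high, leave 48 mm along x for the 40 mm long flanges. The cartridge goes in with its long axis along the stage's x
- stage_platform (a point): centre of the top of the platform when it is raised (38 mm above the bench); it is fixed to the stage and does not go down with the platform
- platform (a joint): travel of the sprung steel platform (52 x 29 mm) in the middle of the stage, m: 0 = raised, grows as it is pushed down, end stop 0.018. Its spring pushes up with 4 N at the top, 8.5 N at the bottom; the cartridge's weight does not move it. The flanges pass below the catches at 0.0155, where a latched cartridge also rests
- catch_left (a joint): spring catch in the cheek at the stage's +y, m: 0 = out (6 mm proud of the cheek), grows as it is pressed back, up to 0.009. Conical steel nose, flat underside 27.5 mm above the bench: a flange pushed down wedges it back, then it closes over it. Damped: takes about 0.6 s to come out, so hold meanwhile. Pushing past both takes 10 to 18 N at 20 mm/s, more if faster
- catch_right (a joint): the same catch in the cheek at the stage's -y
- cup_mid (a point): centre of a lidded sample cup, 59 mm across, 45 mm high, loose, to be left alone. The bench between the cup and the robot (120 to 180 mm nearer in world x, y from the cup's to 40 mm to its left), between dock and stage, is always clear; to the right of it a flat tie-down strip is screwed on
- tape_mid (a point): centre of a white tape roll lying flat, 67 mm across, 19 mm high, loose, to be left alone
- pen_mid (a point): centre of a marker pen lying on the bench, 125 (its x) x 15 x 13 mm, loose, to be left alone
Mind the look-alikes: they are no part of the job. What is shaped like the part that bears cartridge_mid but red is not meant.

How it is judged:
By the outcome, as a careful person would: the job done as asked, in the order asked, and still so for the second after the job is handed in, with the robot touching nothing.
It also fails if it takes over 70 s, if anything falls off the work surface, if the arm or the gripper's body presses on something with over 40 N, if the wrist force passes 120 N, or if a joint passes its speed limit or range.

## Robot

A 7-joint arm with a two-finger parallel gripper is mounted at the origin on a cart in front of the work surface, level with it; the furniture and walls round the work are solid. World frame = base frame: x ahead of the robot, y to its left, z up, the work surface at z = 0. Lengths are in m, angles in rad, forces in N, time in s.
With the tool pointing down it reaches from about 0.4 to 0.85 m from the base axis. Payload 10.4 kg.
Tool frame: the origin (TCP) lies at the very end of the fingers, on their centre line; the grasp point (between the pads) lies 19 mm behind it; z points along the fingers, y is the line along which they close (so a half turn about z gives the same grasp; the last joint's range is limited). The gripper opens to 87 mm and grips with 3 to 60 N. Pads are 19 mm wide; open, the fingers measure 117 mm over their backs; the gripper's body (75 mm by 190 mm) begins 51 mm behind the grasp point.
Start: joints at [-1.144, 0.332, -0.065, 1.46, 0.022, 1.35, -0.088], TCP at [0.272, 0.563, 0.223] pointing down, gripper open.
Joint ranges: [-2.6, 2.6], [-0.5, 2.12], [-1.47, 1.34], [0.16, 2.42], [-1.27, 4.41], [0.06, 2.06], [-2.6, 2.6]. Speed limits (rad/s): [2.22, 2.22, 2.79, 2.79, 3.14, 3.14, 3.14].

## Interface

Orientations are given as a unit quaternion [x, y, z, w].
In Python, from bench import * gives the robot as it stands.
- The arm moves only by the tool step_arm, never from a script. Its arguments are lists of equal length, an entry for each row: "delta_pos": the shift along the world's x, y, z in units of 25 mm (1.0 is 25 mm), a list of three; "turn": the turn about the world's z in units of 0.12 rad (1.0 is 0.12 rad). In form: {"delta_pos": [[tx, ty, tz], ...], "turn": [turn, ...]}. A call has 1 to 12 rows; each row shifts and turns the commanded pose from where the row before left it; what a row does not reach is not made up. A row lasts 1/10 s, in which the tool goes at most 50 mm and 8.59 degrees, less where a joint would pass 70% of its speed; a pose out of reach is approached as far as the arm can. A call with a number of a shift or a turn outside -1 to 1 is refused whole. A call with a gripper value outside its range is refused whole. "grip" is the closure, from 0 (fully open) to 1 (shut), set as the call begins (left out, the last holds). The fingers move at their own pace and stop on an object; "newtons" is the grip in N (left out, the last holds). Time passes only in rows, so rows that do not move let the fingers close. It gives the time, the measured TCP pose, the force, the opening and the grip force at its end, in the units of the state.
- read_state(): the state, without advancing time (a new reading comes with each control period).
- camera(name): name is "scene" or "top" or "wrist"; returns a dict with "image" (400x640x3 uint8, red, green, blue), "z_map" (400x640 float32, m along the optical axis (not along the pixel's ray), 0 where there is no reading), "mtx" (3x3 intrinsics, pixels), "view" (4x4, takes a point from world to camera coordinates). Camera axes: x right, y up, looking along -z (the intrinsics and any distortion apply to the point x, -y, -z); pixel columns grow to the right and rows downward; lengths in m; the calibration is good to about 2 mm. A picture is of the moment at which its call begins.
- close_job(): hands the job in; it is judged then, once.
The state is a dict: "time": time; "joint_positions": joint angles; "joint_vel": joint speeds; "joint_torque": joint torques, N m; "ee_pos": TCP position; "eef_rot": TCP orientation; "ft_force": force on the tool from outside, world axes, zero at the start; "torque": the same for the moment, N m; "width": finger opening in m; "grip_force": force on a finger pad.
Only numpy, scipy, OpenCV 4.12 (cv2) and the standard library are available. Lean on these libraries where they do the work, as an engineer would, in place of code of your own. Each camera call takes 0.05 s, during which the arm holds its last target. There are 200 camera calls.

## Working session

There is one attempt and no reset: what is moved stays moved. The work goes in short steps, Python scripts to look and compute and a tool call to move; the robot and the scene stay as the last step left them, time stands still between calls to the robot, and variables do not carry over. Pictures are saved under pics/ and viewed, at most 10 in all, crops included, and the job is handed in when it is done.

Besides the shell and the picture viewer there is one more tool, called after "Call:" as name(argument=value, ...) on one line, values as JSON. step_arm: Moves the arm, as the interface text tells. Shifts and turns lie within -1 to 1; 1 stands for 25 mm of shift or 0.12 rad of turn. Its arguments: {"type":"object","properties":{"delta_pos":{"type":"array"},"turn":{"type":"array"},"grip":{"type":"number"},"newtons":{"type":"number"}},"required":["delta_pos","turn"]}

```bash
mkdir -p pics; ls
cat > h.py <<'E'
from bench import *
import numpy as np, cv2
def cam(n,f=None):
    c=camera(n)
    if f: cv2.imwrite('pics/'+f,c['image'][:,:,::-1])
    return c
def world(c):
    z=c['z_map'];K=c['mtx'];v,u=np.mgrid[:z.shape[0],:z.shape[1]]
    p=np.stack([(u-K[0,2])/K[0,0]*z,-(v-K[1,2])/K[1,1]*z,-z],-1)
    V=np.linalg.inv(c['view']);w=p@V[:3,:3].T+V[:3,3]; w[z<=0]=np.nan
    return w
E
python3 - <<'E'
from h import *
t=cam('top','top1.png');s=cam('scene','sc1.png')
np.savez('a.npz',ti=t['image'],tw=world(t),si=s['image'],sw=world(s))
print(read_state()['time'],read_state()['ee_pos'],read_state()['eef_rot'])
print(np.linalg.inv(t['view']),t['mtx'])
E
```

```text
pics
0.1 [0.27161933 0.56253468 0.22183797] [ 2.23006770e-01  9.74816703e-01 -6.04352393e-04 -1.02643414e-04]
[[ 6.67928807e-03  9.97321817e-01 -7.28325557e-02  5.08032157e-01]
 [-9.99977693e-01  6.66267643e-03 -4.71032716e-04  1.38460030e-02]
 [ 1.54885481e-05  7.28340772e-02  9.97344072e-01  1.09349165e+00]
 [ 0.00000000e+00  0.00000000e+00  0.00000000e+00  1.00000000e+00]] [[380.93550491   0.         318.39309645]
 [  0.         380.93550491 198.95034574]
 [  0.           0.           1.        ]]
```

View pics/top1.png

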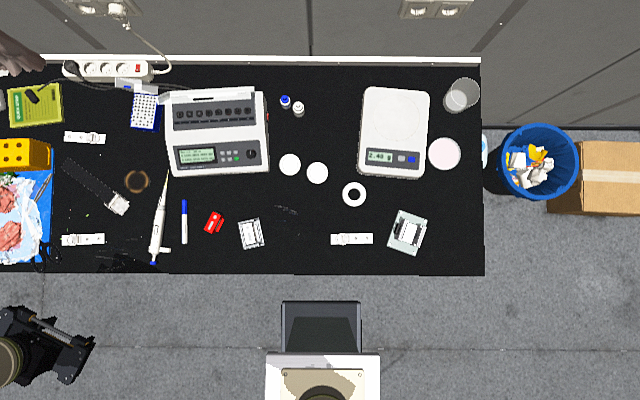

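View pics/sc1.png

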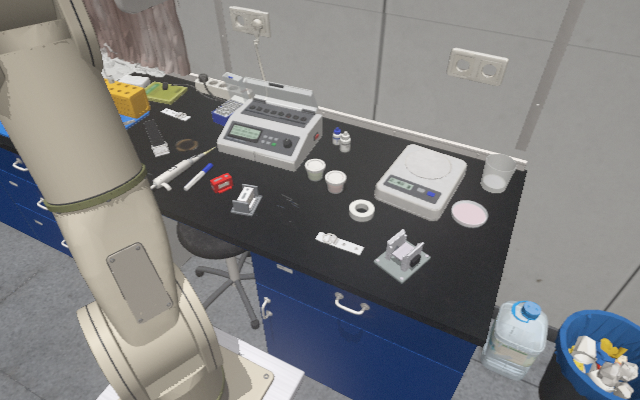

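Top view: the dock holding the cartridge is at about (250,233) and the stage at (408,232). There are two cup-like objects at (289,164) and (317,172), the tape at (354,194), the pen at (184,222), the red look-alike at (213,222) and the strip at (351,239).

Run:
```python
from h import *
a=np.load('a.npz');w=a['tw'];im=a['ti']
def blob(x0,x1,y0,y1,zlo,zhi,name):
    s=w[y0:y1,x0:x1].reshape(-1,3);s=s[(s[:,2]>zlo)&(s[:,2]<zhi)]
    r=cv2.minAreaRect((s[:,:2]*1000).astype(np.float32)); print(name,len(s),np.round(r[0],1),np.round(r[1],1),round(r[2],1),'z',np.round(np.nanpercentile(s[:,2],[5,50,95]),4))
blob(230,272,212,256,.004,.1,'dock')
blob(230,272,212,256,.036,.06,'dock hi')
blob(380,435,205,260,.004,.1,'stage')
blob(380,435,205,260,.05,.1,'cheeks')
blob(276,303,150,178,.03,.08,'cupL')
blob(304,331,158,186,.03,.08,'cupR')
blob(340,370,180,208,.006,.03,'tape')
blob(325,376,230,248,.003,.06,'strip')
b=cv2.resize(np.hstack([im[205:260,225:280],im[205:260,380:435]]),None,fx=7,fy=7,interpolation=cv2.INTER_CUBIC)
cv2.imwrite('pics/crop1.png',b[:,:,::-1])
```

```text
dock 656 [484.7 203.6] [120.3 117.9] 4.5 z [0.0048 0.0141 0.0453]
dock hi 269 [490.2 204.1] [73.4 41.9] 12.8 z [0.0394 0.043  0.0462]
stage 1298 [ 493.8 -237.3] [150.4 151.6] 0.4 z [0.0056 0.0132 0.068 ]
cheeks 213 [ 494.5 -237.3] [62.7 57.4] 70.5 z [0.0531 0.066  0.072 ]
cupL 352 [681.7  93.9] [57.2 55.8] 0.4 z [0.0408 0.0448 0.0485]
cupR 354 [659.7  18.7] [56.7 55.6] 0.8 z [0.0409 0.0445 0.0483]
tape 333 [603.1 -85.7] [65.7 66.7] 61.7 z [0.015  0.0195 0.0234]
strip 346 [475.4 -76.4] [ 48.1 142.4] 0.4 z [0.0031 0.0051 0.012 ]
```

View pics/crop1.png

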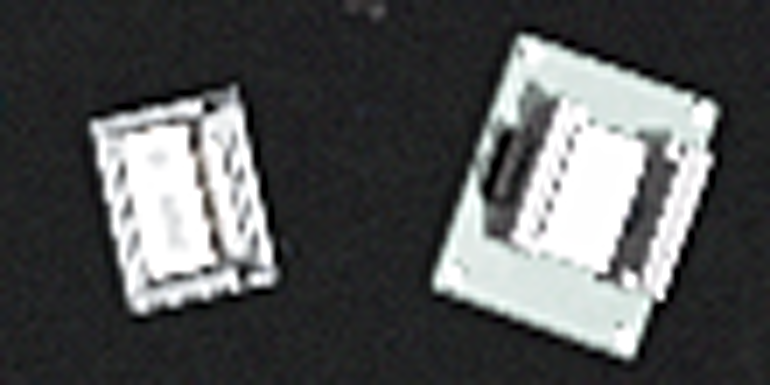

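The crop shows the dock's long axis at roughly +14° and the stage's at roughly -20°. The cartridge is in the dock, at about (170,200) in the crop. I'll move above the dock and look with the wrist camera.

Call:
step_arm(delta_pos=[[0.6,-0.9,0],[0.6,-0.9,0],[0.6,-0.9,0],[0.6,-0.9,0],[0.6,-0.9,0],[0.6,-0.9,0],[0.6,-0.9,0],[0.6,-0.9,0],[0.6,-0.9,0],[0.6,-0.9,0],[0.6,-0.9,0],[0.6,-0.9,0]], turn=[0.4,0.4,0.4,0.4,0.4,0.4,0.4,0.4,0.4,0.4,0.4,0.4], grip=0)

```text
time: 1.3
ee_pos: [0.4521, 0.2918, 0.2223]
eef_rot: [-0.064, 0.998, -0.0, -0.0]
ft_force: [0.0, 0.7, -0.5]
width: 0.0872
grip_force: 0.0
```

Call:
step_arm(delta_pos=[[0.5,-0.9,0],[0.5,-0.9,0],[0.4,-0.9,0],[0,-0.9,0],[0,0,0],[0,0,0]], turn=[0.4,0.4,0.2,0,0,0])

```text
time: 1.9
ee_pos: [0.4866, 0.2029, 0.2224]
eef_rot: [-0.122, 0.992, 0.0, -0.0]
ft_force: [0.2, 0.7, -0.5]
width: 0.087
grip_force: 0.0
```

Run:
```python
from h import *
c=cam('wrist','w1.png');np.savez('w1.npz',i=c['image'],w=world(c))
s=read_state();print(s['ee_pos'],s['eef_rot'],s['width'],s['joint_positions'],s['ft_force'])
```

```text
[0.48638582 0.20367397 0.2224155 ] [-1.23142744e-01  9.92388928e-01  2.16189498e-04 -1.84824814e-04] 0.08702753926921326 [-0.61267231  0.11358994  0.14063306  1.72683414 -0.01703042  1.30251687
  1.34929273] [ 0.34634864 -0.05360083  0.74086453]
```

View pics/w1.png

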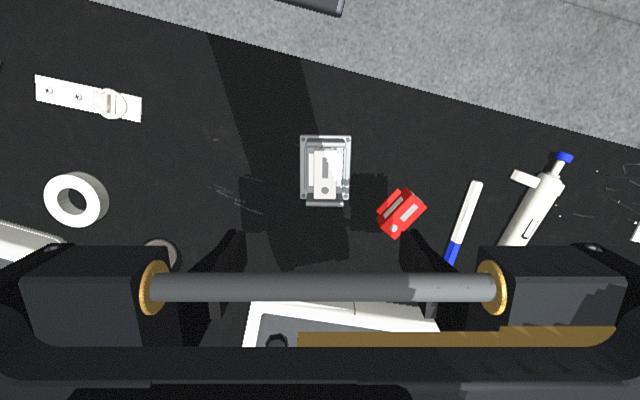

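The wrist view shows the dock at (326,170), with the cartridge top as a bright rectangle at about (324,172). The red decoy is at (400,212).

Run:
```python
from h import *
a=np.load('w1.npz');w=a['w'];im=a['i']
x0,x1,y0,y1=292,360,126,216
W=w[y0:y1,x0:x1]
h=np.nan_to_num(W[...,2])
for lo,hi in((.03,.06),(.036,.046)):
    m=(h>lo)&(h<hi);n,l,st,ce=cv2.connectedComponentsWithStats(m.astype(np.uint8))
    for k in range(1,n):
        if st[k,4]>60:
            p=W[l==k];r=cv2.minAreaRect((p[:,:2]*1000).astype(np.float32));print(lo,st[k],np.round(r[0],1),np.round(r[1],1),round(r[2],1),np.median(p[:,2]),p.mean(0)[:2])
b=cv2.resize(im[y0:y1,x0:x1],None,fx=6,fy=6,interpolation=cv2.INTER_CUBIC)
hh=cv2.resize(cv2.applyColorMap(np.clip(h*4000,0,255).astype(np.uint8),2),None,fx=6,fy=6,interpolation=0)
cv2.imwrite('pics/crop2.png',np.hstack([b[:,:,::-1],hh])[:600,:800])
```

```text
0.03 [ 13  14  41   8 276] [454.2 199.3] [ 6.3 43.6] 13.0 0.043900132974938055 [0.45362918 0.19942373]
0.03 [  13   23   39   58 1460] [492.  207.3] [64.9 43.8] 14.8 0.042607124224667475 [0.49282833 0.20811372]
0.036 [ 13  15  41   7 259] [454.2 199.2] [ 6.2 43.6] 13.5 0.04394619773194003 [0.4538025  0.19921972]
0.036 [  13   24   39   57 1395] [492.2 207.3] [64.5 43.8] 14.8 0.04266088767293158 [0.49251154 0.20809031]
```

View pics/crop2.png

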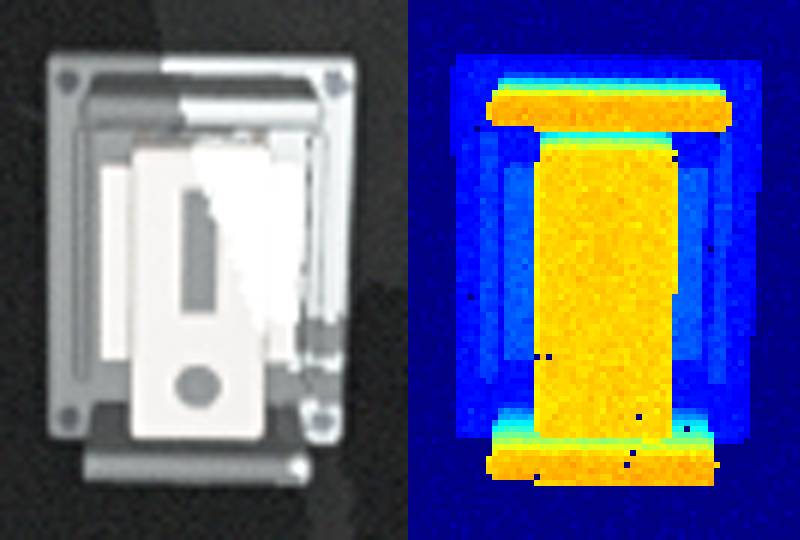

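The crop shows the cartridge top at columns 21–45 and rows 24–72 of the region, upright, with the flanges on its left and right.

Run:
```python
from h import *
a=np.load('w1.npz');w=a['w']
W=w[126:216,292:360]
P=W[24:72,19:48].reshape(-1,3);P=P[(P[:,2]>.037)&(P[:,2]<.047)]
r=cv2.minAreaRect((P[:,:2]*1000).astype(np.float32));print(np.round(r,1) if 0 else r,P.mean(0))
D=W.reshape(-1,3);D=D[D[:,2]>.004];r=cv2.minAreaRect((D[:,:2]*1000).astype(np.float32));print(r)
# stage from top
t=np.load('a.npz')['tw'][195:270,375:440]
m=(np.nan_to_num(t[...,2])>.005).astype(np.uint8);n,l,st,ce=cv2.connectedComponentsWithStats(m);k=1+st[1:,4].argmax();p=t[l==k]
print(cv2.minAreaRect((p[:,:2]*1000).astype(np.float32)))
```

```text
((486.90081787109375, 206.93548583984375), (53.84440994262695, 25.869226455688477), 13.55756950378418) [0.48607828 0.20647684 0.0424777 ]
((487.095947265625, 207.08151245117188), (79.63720703125, 61.89781188964844), 13.337319374084473)
((493.2341003417969, -236.4253387451172), (88.43476104736328, 113.25927734375), 69.78995513916016)
```

Call:
step_arm(delta_pos=[[0,0.13,-0.9],[0,0,-1],[0,0,-1],[0,0,-1],[0,0,-1],[0,0,-1],[0,0,-1],[0,0,-0.7],[0,0,-0.4],[0,0,-0.17],[0,0,0],[0,0,0]], turn=[-0.1,0,0,0,0,0,0,0,0,0,0,0])

```text
time: 3.15
ee_pos: [0.4873, 0.2066, 0.0191]
eef_rot: [-0.117, 0.993, 0.0, 0.001]
ft_force: [0.4, -0.1, 0.6]
width: 0.0868
grip_force: 0.0
```

Call:
step_arm(delta_pos=[[0,0,0],[0,0,0],[0,0,0],[0,0,0],[0,0,0],[0,0,0],[0,0,0],[0,0,0],[0,0,0],[0,0,0]], turn=[0,0,0,0,0,0,0,0,0,0], grip=1, newtons=20)

```text
time: 4.15
ee_pos: [0.4867, 0.2061, 0.0183]
eef_rot: [-0.117, 0.993, 0.0, -0.0]
ft_force: [-0.1, -0.2, 0.4]
width: 0.0258
grip_force: 20.0
```

Call:
step_arm(delta_pos=[[0,0,0.3],[0,0,0.6],[0,0,1],[0,0,1],[0,0,0.6],[0.1,-0.4,0.5],[0.1,-0.9,0],[0.1,-1,0],[0.1,-1,0],[0.1,-1,0],[0.1,-1,0],[0.1,-0.8,0]], turn=[0,0,0,0,0,-0.4,-0.8,-0.8,-0.8,-0.8,-0.8,-0.5])

```text
time: 5.35
ee_pos: [0.5041, 0.0512, 0.1184]
eef_rot: [0.179, 0.984, -0.0, -0.0]
ft_force: [0.6, -0.2, -0.9]
width: 0.0257
grip_force: 20.0
```

Call:
step_arm(delta_pos=[[0.1,-0.4,0],[0.1,-0.15,0],[0,0,-0.6],[0,0,-1],[0,0,-1],[0,0,-0.6],[0,0,-0.4],[0,0,0],[0,0,0]], turn=[0,0,0,0,0,0,0,0,0])

```text
time: 6.25
ee_pos: [0.5097, 0.0403, 0.0288]
eef_rot: [0.175, 0.984, 0.0, 0.0]
ft_force: [-0.0, 0.1, -0.1]
width: 0.0259
grip_force: 20.0
```

Run:
```python
from h import *
s=cam('scene','sc2.png')
s=read_state();print(s['ee_pos'],s['eef_rot'],s['width'],s['ft_force'],s['joint_positions'])
```

```text
[0.50987506 0.0402326  0.02914118] [1.75684714e-01 9.84446286e-01 3.42010770e-04 5.24064699e-04] 0.0259398920792274 [ 1.02904905  0.01906766 -0.69135445] [-0.43403936  0.29269801  0.30044634  1.97503626 -0.11069358  0.88807113
  1.14183899]
```

View pics/sc2.png

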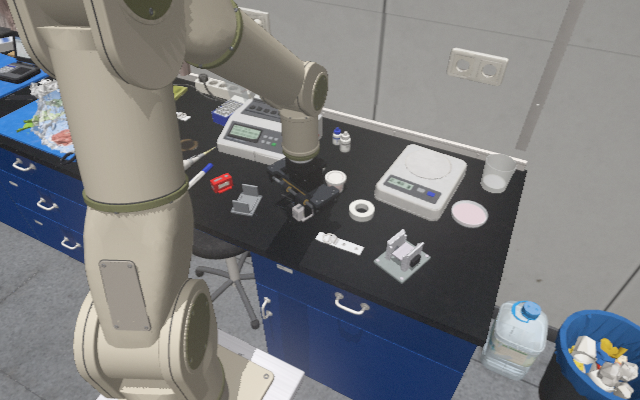

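The scene view shows the cartridge held at (302,212) with the dock empty, and nothing else disturbed. Next I lower it onto the bench.

Call:
step_arm(delta_pos=[[0,0,-0.3],[0,0,-0.2],[0,0,-0.1],[0,0,-0.06],[0,0,-0.06],[0,0,0]], turn=[0,0,0,0,0,0])

```text
time: 6.9
ee_pos: [0.5093, 0.0399, 0.0103]
eef_rot: [0.176, 0.984, 0.0, 0.0]
ft_force: [-0.7, 0.1, -0.2]
width: 0.0257
grip_force: 20.0
```

Call:
step_arm(delta_pos=[[0,0,-0.04],[0,0,0],[0,0,0]], turn=[0,0,0])

```text
time: 7.2
ee_pos: [0.5094, 0.0399, 0.0102]
eef_rot: [0.176, 0.984, 0.0, 0.0]
ft_force: [-4.8, -1.2, 11.9]
width: 0.0258
grip_force: 20.0
```

Call:
step_arm(delta_pos=[[0,0,0.04],[0,0,0],[0,0,0],[0,0,0],[0,0,0],[0,0,0],[0,0,0]], turn=[0,0,0,0,0,0,0], grip=0)

```text
time: 7.9
ee_pos: [0.5092, 0.0398, 0.0103]
eef_rot: [0.176, 0.984, 0.0, -0.0]
ft_force: [0.2, -0.3, 1.1]
width: 0.0741
grip_force: 0.0
```

Call:
step_arm(delta_pos=[[0,0,0.5],[0,0,1],[0,0,1],[0,0,1],[0,0,1],[0,0,0.9],[0,0,0.6],[0,0,0],[0,0,0],[0,0,0],[0,0,0],[0,0,0]], turn=[0,0,0,-0.8,-1,-1,-1,-1,-1,-1,-1,-1])

```text
time: 9.1
ee_pos: [0.5092, 0.0398, 0.1613]
eef_rot: [0.65, 0.76, 0.0, 0.0]
ft_force: [-0.3, 0.5, 0.0]
width: 0.0872
grip_force: 0.0
```

Call:
step_arm(delta_pos=[[0,0,0],[0,0,0],[0,0,0],[0,0,0],[0,0,0],[0,0,0],[0,0,0]], turn=[-1,-1,-1,-1,-0.3,0,0])

```text
time: 9.8
ee_pos: [0.5093, 0.0398, 0.1609]
eef_rot: [0.82, 0.572, 0.0, 0.0]
ft_force: [-0.4, -1.0, -0.5]
width: 0.0872
grip_force: 0.0
```

Run:
```python
from h import *
c=cam('wrist','w2.png');w=world(c);np.savez('w2.npz',i=c['image'],w=w)
s=read_state();print(s['ee_pos'],s['eef_rot'],s['width'],s['joint_positions'],s['ft_force'])
d=(abs(w[...,0]-.51)<.045)&(abs(w[...,1]-.04)<.045)
for lo,hi in ((.028,.042),(.002,.042)):
    P=w[d&(w[...,2]>lo)&(w[...,2]<hi)]
    print(len(P),cv2.minAreaRect((P[:,:2]*1000).astype(np.float32)),np.median(P[:,2]))
```

```text
[0.50925368 0.03987336 0.16076496] [8.20484591e-01 5.71668589e-01 2.41435459e-04 5.19823471e-05] 0.08716217822742517 [-0.57296636  0.12281745  0.43825832  1.86266619 -0.05668532  1.16771787
 -0.46909632] [-0.18769416 -0.47737721 -0.39704667]
1557 ((510.6253662109375, 41.54594421386719), (25.140193939208984, 55.84185791015625), 69.6068344116211) 0.03458169244185261
2176 ((512.1170043945312, 40.106666564941406), (84.06355285644531, 88.15442657470703), 2.4830234050750732) 0.034189318790372486
```

View pics/w2.png

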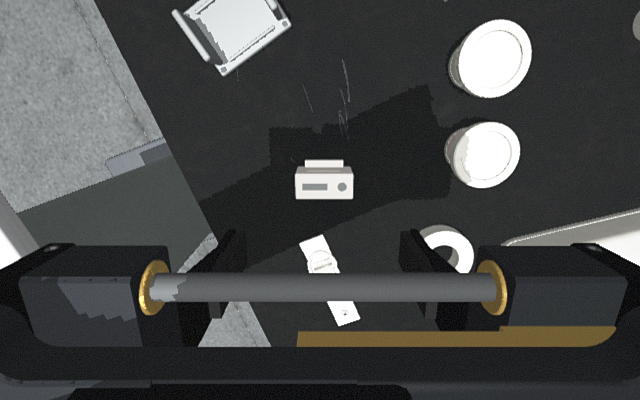

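The wrist view shows the cartridge upright at (324,182) and well aligned, with the surroundings clear. Its mechanically known centre differs from the camera reading by about 2 mm across, which I take as the camera bias. Now I regrip it by the ends.

Call:
step_arm(delta_pos=[[0,0,-0.6],[0,0,-1],[0,0,-1],[0,0,-1],[0,0,-1],[0,0,-0.8],[0,0,-0.5],[0,0,-0.3],[0,0,0],[0,0,0]], turn=[0,0,0,0,0,0,0,0,0,0])

```text
time: 10.85
ee_pos: [0.5098, 0.0399, 0.006]
eef_rot: [0.821, 0.571, 0.0, 0.0]
ft_force: [-0.2, -0.3, -0.5]
width: 0.087
grip_force: 0.0
```

Call:
step_arm(delta_pos=[[0,0,0],[0,0,0],[0,0,0],[0,0,0],[0,0,0],[0,0,0],[0,0,0]], turn=[0,0,0,0,0,0,0], grip=1, newtons=45)

```text
time: 11.55
ee_pos: [0.5094, 0.0399, 0.0055]
eef_rot: [0.821, 0.571, 0.0, 0.0]
ft_force: [0.3, 0.0, 2.0]
width: 0.0559
grip_force: 45.0
```

Call:
step_arm(delta_pos=[[0,0,0.3],[0,0,0.7],[0,0,1],[0,0,1],[0,0,1],[0,0,1],[0,0,0.8],[0,-0.5,0.4],[0,-1,0],[0,-1,0],[0,-1,0],[-0.1,-1,0]], turn=[0,0,0,0,0,0,0,0,0,0,0,0])

```text
time: 12.75
ee_pos: [0.5061, -0.0747, 0.16]
eef_rot: [0.821, 0.571, -0.0, -0.0]
ft_force: [0.8, 0.4, -1.2]
width: 0.0558
grip_force: 45.0
```

Call:
step_arm(delta_pos=[[-0.1,-1,0],[-0.1,-1,0],[-0.1,-1,0],[-0.1,-1,0],[-0.1,-1,0],[-0.1,-0.9,0],[-0.05,-0.6,0],[0,0,0],[0,0,0],[0,0,0]], turn=[0,0,0,0,0,0,0,0,0,0])

```text
time: 13.75
ee_pos: [0.4905, -0.2341, 0.1601]
eef_rot: [0.821, 0.572, 0.0, -0.0]
ft_force: [-0.1, 0.1, -0.8]
width: 0.0555
grip_force: 45.0
```

Run:
```python
from h import *
c=cam('wrist','w3.png');w=world(c);np.savez('w3.npz',i=c['image'],w=w)
s=read_state();print(s['ee_pos'],s['eef_rot'],s['width'],s['joint_positions'],s['ft_force'])
```

```text
[ 0.49064254 -0.23409079  0.16018265] [ 8.20428114e-01  5.71749643e-01  8.78352417e-05 -2.16417104e-04] 0.05580665914970971 [-0.212553    0.22034474  0.65626829  1.7904953  -0.14517201  1.17950013
  0.13413876] [-0.28290722  0.57213015 -1.25644189]
```

View pics/w3.png

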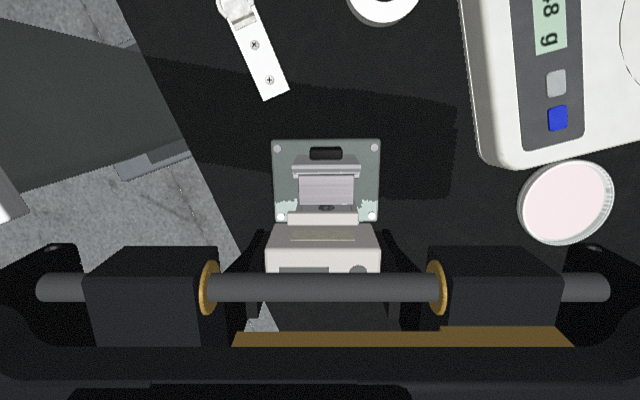

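The wrist view shows the stage base spanning (272–380, 139–222), the cheek tops at rows ~165 and ~217, and the held cartridge at (322,245).

Run:
```python
from h import *
a=np.load('w3.npz');w=a['w'];T=np.array([.49064,-.23409])
W=w[130:276,255:395].reshape(-1,3)
q=W[:,:2]-T;th=np.radians(-20.26);u=np.array([np.cos(th),np.sin(th)]);v=np.array([-u[1],u[0]])
A=q@u*1000;B=q@v*1000;Z=W[:,2]*1000
def rep(n,m):print(n,m.sum(),'u',np.round(np.percentile(A[m],[0.5,5,50,95,99.5]),1),'v',np.round(np.percentile(B[m],[0.5,5,50,95,99.5]),1),'z',round(np.median(Z[m]),1))
m=(Z>6)&(Z<13)&(abs(A)<65)&(abs(B)<55);rep('base',m)
print(cv2.minAreaRect(np.stack([A[m],B[m]],1).astype(np.float32)))
for s,n in((1,'far'),(-1,'near')):
    m=(Z>65)&(Z<72)&(B*s>10)&(abs(B)<40);rep(n,m)
    if m.sum()>10: print(cv2.minAreaRect(np.stack([A[m],B[m]],1).astype(np.float32)), 'slope',np.degrees(np.polyfit(A[m],B[m],1)[0]))
m=(Z>33)&(Z<42)&(abs(B)<30)&(abs(A)<40);rep('plat',m)
m=(Z>180)&(abs(B)<25);rep('carttop',m)
m=(Z>154)&(Z<163);rep('cart low',m)
m=(Z>165)&(Z<185);rep('cart face',m)
```

```text
base 4254 u [-52.2 -49.6   7.7  54.   56.7] v [-43.5 -34.7  10.2  41.4  43.1] z 10.6
((2.2408828735351562, -0.9260902404785156), (110.29548645019531, 87.9275131225586), 0.7033693194389343)
far 516 u [-26.7 -23.9   1.7  28.2  30.4] v [22.7 22.9 27.1 29.5 30.1] z 69.2
((2.1310043334960938, 25.693004608154297), (57.703948974609375, 8.434836387634277), 0.7547563314437866) slope 0.4215193098079418Traceback (most recent call last):
  File "<stdin>", line 10, in <module>
  File "<stdin>", line 6, in rep
    return _quantile_unchecked(
        a, q, axis, out, overwrite_input, method, keepdims, weights)
    return _ureduce(a,
                    func=_quantile_ureduce_func,
    ...<5 lines>...
                    overwrite_input=overwrite_input,
                    method=method)
    r = func(a, **kwargs)
    result = _quantile(arr,
                       quantiles=q,
    ...<2 lines>...
                       out=out,
                       weights=wgt)
    slices_having_nans = np.isnan(arr[-1, ...])
                                  ~~~^^^^^^^^^
IndexError: index -1 is out of bounds for axis 0 with size 0
```

Run:
```python
from h import *
a=np.load('w3.npz');w=a['w'];T=np.array([.49064,-.23409])
W=w[130:300,255:395].reshape(-1,3)
q=W[:,:2]-T;th=np.radians(-20.26);u=np.array([np.cos(th),np.sin(th)]);v=np.array([-u[1],u[0]])
A=q@u*1000;B=q@v*1000;Z=W[:,2]*1000
def rep(n,m):
    print(n,m.sum(),end=' ')
    if m.sum()>5:print('u',np.round(np.percentile(A[m],[0.5,5,50,95,99.5]),1),'v',np.round(np.percentile(B[m],[0.5,5,50,95,99.5]),1),'z',round(np.median(Z[m]),1),'slope',round(np.degrees(np.polyfit(A[m],B[m],1)[0]),2))
rep('near',(Z>60)&(Z<73)&(B<-10)&(B>-40))
rep('plat',(Z>33)&(Z<42)&(abs(B)<30)&(abs(A)<40))
for lo in range(150,196,5): rep('z%d'%lo,(Z>lo)&(Z<lo+5)&(abs(A)<32)&(abs(B)<25))
for lo in (4,13): rep('base'+str(lo),(Z>8)&(Z<12)&(B*0+A<-30+0*lo))
```

```text
near 0 plat 1849 u [-24.4 -21.3   2.5  26.2  29. ] v [-22.6 -17.8  -0.5  13.7  29.1] z 38.7 slope -0.63
z150 1 z155 528 u [-26.9 -20.1   0.8  19.3  26.3] v [13.5 14.  19.4 21.5 21.8] z 159.4 slope -0.83
z160 920 u [-31.  -22.6  -0.8  23.7  31.2] v [10.6 13.7 15.7 20.8 21.5] z 160.8 slope -0.61
z165 412 u [-31.8 -29.3  -0.3  29.6  31.8] v [10.5 10.9 14.2 14.8 14.9] z 167.3 slope -0.28
z170 466 u [-31.5 -27.7  -0.3  28.9  31.7] v [10.5 10.8 14.4 14.9 15.2] z 172.7 slope -0.41
z175 524 u [-31.6 -27.5   1.3  29.2  31.9] v [10.4 10.8 14.4 14.9 15.2] z 177.8 slope -0.53
z180 576 u [-31.6 -27.4  -0.7  29.   31.8] v [10.4 10.9 14.3 14.8 15.1] z 182.5 slope -0.45
z185 3108 u [-30.7 -26.7  -0.2  26.   30.7] v [ 1.6  2.5  9.4 14.4 14.8] z 189.0 slope -0.15
z190 357 u [-31.7 -30.4  -1.7  30.1  31.7] v [ 2.5  2.9  8.4 12.7 13.7] z 190.3 slope 0.78
z195 117 u [-30.9 -30.3  27.5  31.4  31.9] v [ 6.7  7.6 10.8 11.4 11.6] z 197.8 slope 0.3
base4 1489 u [-52.4 -51.3 -41.4 -31.4 -30.1] v [-43.5 -32.8   3.1  39.4  42.2] z 10.6 slope 17.96
base13 1489 u [-52.4 -51.3 -41.4 -31.4 -30.1] v [-43.5 -32.8   3.1  39.4  42.2] z 10.6 slope 17.96
```

Call:
step_arm(delta_pos=[[0.045,-0.13,-0.4],[0,0,-0.8],[0,0,-0.8],[0,0,-0.6],[0,0,-0.4],[0,0,0],[0,0,0],[0,0,0]], turn=[0.12,0,0,0,0,0,0,0])

```text
time: 14.6
ee_pos: [0.4922, -0.2387, 0.0861]
eef_rot: [0.817, 0.577, 0.0, 0.001]
ft_force: [-0.0, -0.6, -0.8]
width: 0.0558
grip_force: 45.0
```

Run:
```python
from h import *
c=cam('wrist','w4.png');w=world(c)
s=read_state();T=s['ee_pos'][:2];r=s['eef_rot'];print(s['ee_pos'],r,s['ft_force'],s['width'])
th=np.arctan2(2*r[1]**2-1,2*r[0]*r[1]);print(np.degrees(th))
q=w[...,:2]-T;u=np.array([np.cos(th),np.sin(th)]);v=np.array([-u[1],u[0]])
A=q@u*1000;B=q@v*1000;Z=w[...,2]*1000
np.savez('w4.npz',i=c['image'],A=A,B=B,Z=Z)
def rep(n,m):
    print(n,m.sum(),end=' ')
    if m.sum()>5:print('u',np.round(np.percentile(A[m],[0.5,5,50,95,99.5]),1),'v',np.round(np.percentile(B[m],[0.5,5,50,95,99.5]),1),'z',round(np.median(Z[m]),1),'slope',round(np.degrees(np.polyfit(A[m],B[m],1)[0]),2))
N=(abs(A)<65)&(abs(B)<55)
m=N&(Z>6)&(Z<13);rep('base',m);print(cv2.minAreaRect(np.stack([A[m],B[m]],1).astype(np.float32)))
m=N&(Z>65)&(Z<72)&(B>10)&(B<40);rep('far',m);print(cv2.minAreaRect(np.stack([A[m],B[m]],1).astype(np.float32)))
for lo in range(76,120,5): rep('z%d'%lo,(Z>lo)&(Z<lo+5)&(abs(A)<26)&(abs(B)<25))
```

```text
[ 0.49215666 -0.23859356  0.08612271] [8.16690409e-01 5.77075570e-01 5.19082258e-04 5.41824930e-04] [ 0.58411449  0.28521727 -1.14482652] 0.05584083607632821
-19.509776432673753
base 5682 u [-55.  -52.1  -1.5  50.9  53.8] v [-20.7 -14.8  25.5  45.7  46.7] z 10.6 slope -0.13
((-0.6086692810058594, 12.150249481201172), (69.47423553466797, 110.46353912353516), 89.70246124267578)
far 916 u [-28.7 -26.2  -0.1  25.4  28.1] v [26.6 26.9 31.2 33.3 33.5] z 69.2 slope -0.07
((-0.3907489776611328, 29.897388458251953), (7.825422286987305, 57.8712158203125), 89.99059295654297)
z76 0 z81 533 u [-25.2 -19.1   1.   18.9  24.9] v [13.9 14.2 19.5 21.5 21.9] z 85.5 slope -0.78
z86 849 u [-25.2 -20.1  -1.2  19.3  25. ] v [13.8 14.1 15.9 20.9 21.5] z 86.8 slope -0.04
z91 329 u [-25.5 -23.    0.9  23.6  25.8] v [13.7 13.9 14.4 14.8 15. ] z 93.2 slope -0.07
z96 396 u [-25.9 -23.8  -0.1  23.4  25.6] v [13.7 14.  14.5 15.  15.2] z 98.4 slope -0.04
z101 437 u [-25.4 -23.   -0.1  23.3  25.7] v [13.6 14.  14.5 15.  15.3] z 103.7 slope -0.1
z106 496 u [-25.5 -23.2  -0.1  23.1  25.5] v [13.7 13.9 14.4 14.9 15.2] z 108.4 slope -0.05
z111 2721 u [-25.7 -23.4  -0.1  23.4  25.7] v [ 1.9  2.7  9.6 14.4 14.9] z 115.1 slope 0.0
z116 292 u [-25.6 -22.3  -0.2  22.9  25.2] v [ 2.5  2.8  6.9 13.  14.5] z 116.2 slope -0.47
```

View pics/w4.png

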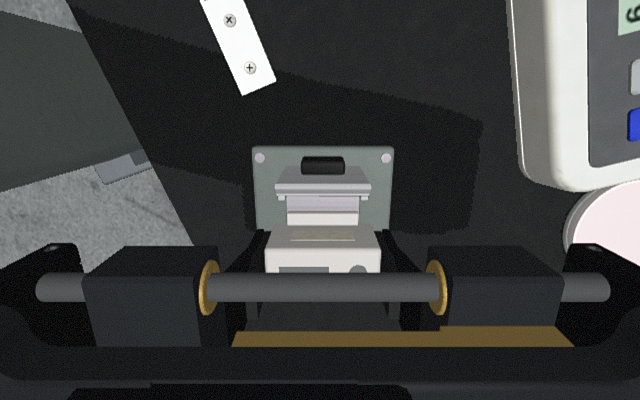

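The view shows the cartridge just above the cheeks. My estimate is that it needs about 1 mm more in +v. I'll correct that and lower it into the cheeks while watching the force.

Call:
step_arm(delta_pos=[[0,0.043,0],[0,0,-0.15],[0,0,-0.15],[0,0,-0.15],[0,0,-0.15],[0,0,-0.15],[0,0,-0.15],[0,0,0],[0,0,0]], turn=[0,0,0,0,0,0,0,0,0])

```text
time: 15.55
ee_pos: [0.4916, -0.2374, 0.0628]
eef_rot: [0.817, 0.577, -0.0, 0.0]
ft_force: [-0.6, -0.4, -1.1]
width: 0.0553
grip_force: 45.0
```

Call:
step_arm(delta_pos=[[0,0,-0.15],[0,0,-0.15],[0,0,-0.15],[0,0,-0.15],[0,0,-0.1],[0,0,0],[0,0,0]], turn=[0,0,0,0,0,0,0], newtons=60)

```text
time: 16.25
ee_pos: [0.4916, -0.2373, 0.0453]
eef_rot: [0.817, 0.577, -0.0, 0.0]
ft_force: [-0.0, 0.6, -1.1]
width: 0.0553
grip_force: 60.0
```

Call:
step_arm(delta_pos=[[0,0,-0.08],[0,0,-0.08],[0,0,-0.08],[0,0,-0.08],[0,0,-0.08],[0,0,-0.08],[0,0,-0.08],[0,0,-0.08]], turn=[0,0,0,0,0,0,0,0])

```text
time: 17.05
ee_pos: [0.4922, -0.2376, 0.0299]
eef_rot: [0.817, 0.577, 0.001, 0.001]
ft_force: [-0.9, -0.7, 7.0]
width: 0.0556
grip_force: 60.0
```

Call:
step_arm(delta_pos=[[0,0,-0.06],[0,0,-0.06],[0,0,-0.05],[0,0,0],[0,0,0],[0,0,0],[0,0,0],[0,0,0],[0,0,0],[0,0,0],[0,0,0],[0,0,0]], turn=[0,0,0,0,0,0,0,0,0,0,0,0])

```text
time: 18.25
ee_pos: [0.4922, -0.2376, 0.0257]
eef_rot: [0.817, 0.577, 0.0, 0.001]
ft_force: [-0.5, 0.9, 6.7]
width: 0.0555
grip_force: 60.0
```

Call:
step_arm(delta_pos=[[0,0,0],[0,0,0],[0,0,0],[0,0,0],[0,0,0],[0,0,0]], turn=[0,0,0,0,0,0])

```text
time: 18.85
ee_pos: [0.4922, -0.2376, 0.0257]
eef_rot: [0.817, 0.577, 0.0, 0.001]
ft_force: [-1.1, 0.6, 7.0]
width: 0.0553
grip_force: 60.0
```

Call:
step_arm(delta_pos=[[0,0,0],[0,0,0],[0,0,0],[0,0,0],[0,0,0],[0,0,0],[0,0,0]], turn=[0,0,0,0,0,0,0], grip=0)

```text
time: 19.55
ee_pos: [0.4916, -0.2373, 0.0251]
eef_rot: [0.817, 0.577, 0.0, 0.0]
ft_force: [0.1, 0.2, 1.1]
width: 0.0868
grip_force: 0.0
```

Call:
step_arm(delta_pos=[[0,0,0.3],[0,0,0.7],[0,0,1],[0,0,1],[0,0,1],[0,0,1],[0,0,0.6],[0,0,0.3],[0,0,0],[0,0,0]], turn=[0,0,0,0,0,0,0,0,0,0])

```text
time: 20.55
ee_pos: [0.4912, -0.2371, 0.1716]
eef_rot: [0.817, 0.577, -0.0, -0.0]
ft_force: [-0.6, -0.1, 0.1]
width: 0.0869
grip_force: 0.0
```

Run:
```python
from h import *
c=cam('wrist','w5.png');w=world(c);s=read_state();print(s['ee_pos'],s['ft_force'],s['width'],s['time'])
p=w[(abs(w[...,0]-.492)<.006)&(abs(w[...,1]+.2375)<.006)];print(len(p),np.percentile(p[:,2],[5,50,95]))
x=c['image'][100:300,220:420];cv2.imwrite('pics/c5.png',cv2.resize(x,None,fx=3,fy=3,interpolation=2)[:,:,::-1])
u=np.array([np.cos(np.radians(-19.5)),np.sin(np.radians(-19.5))])
for d in(-22,-11,0,11,22):
    g=np.array([.492,-.2365])+u*d/1000;k=(np.hypot(w[...,0]-g[0],w[...,1]-g[1])<.004);print(d,k.sum(),np.nanmedian(w[k][:,2]))
```

```text
[ 0.49107918 -0.2370325   0.17145358] [ 0.01562395 -0.08661427 -0.64184004] 0.08713517255197437 20.6
162 [0.05644898 0.05749669 0.05851775]
-22 58 0.05740641620657663
-11 59 0.057681473855872134
0 57 0.05759480038571507
11 57 0.05724859228797058
22 58 0.05736329334024029
```

View pics/c5.png

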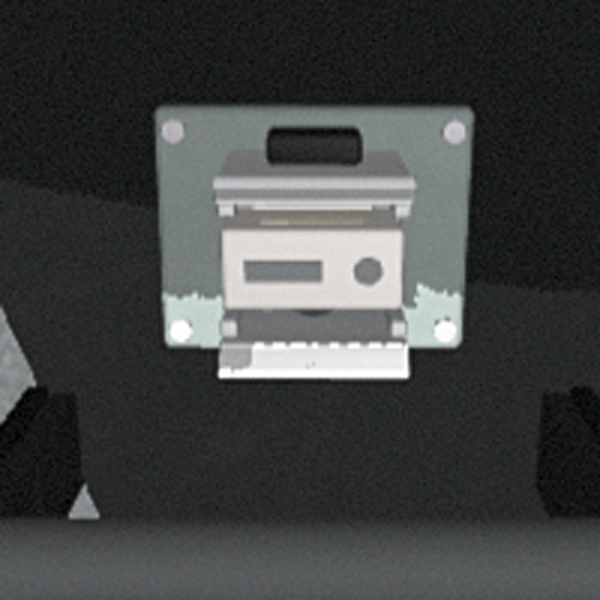

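The crop shows the cartridge level between the cheeks at about (312,268). Its top is 57 mm above the bench against 56.5 expected when latched, so it is staying down without the gripper.

```bash
python3 -c "
from bench import *
print(close_job())"
```

```text
the job is handed in; nothing more can be done
None
```

The cartridge was moved from the dock to the bench, regripped by its ends, pushed into the sprung stage and released; it stayed down, level, with its top at about 57 mm (56.5 mm expected if latched), and I handed the job in at about 21 s.

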